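Line up the crew's flasks in the bottle rack by height

TASK

Stand the four loose flasks (black, white, steel, and the green mug) upright in the four empty holes of the blue bottle rack, so that the row steps down in height from the big blue jug at one end to the small orange cup at the other, and the green mug's handle points to the front of the rack, the side with the white sign plate. Set each one down gently on the rack's base, without dropping it or knocking anything over; leave the jug and the cup in their holes and the tea tin and the carton of tea bags where they are.

Things in the scene. Friction and masses are not known exactly. Their poses are not given: they have to be found in the camera images.
- rack: Fixed blue bottle rack, 560 mm long (y), 110 wide (x). Six round 80 mm holes in a row at x = 0, y = -225, -135, -45, 45, 135, 225 mm; the end two are taken. Holed sheet: top 46 mm above the table. Bottles pass through and stand on the black base, top 4 mm above the table. Front: +x side, with the low white sign plate (out to 90 mm from centre). Origin: centre of underside, on the table.
- blue_jug: Big blue jug with two white rings and a blue carrying loop on top, 72 mm in diameter, 261 mm high with its loop; the tallest of all. Stands in one end hole of the rack (either end); stays there. Origin: centre of its underside.
- orange_cup: Small orange lidded cup, 71 mm in diameter, 96 mm high; the shortest of all. Stands in the end hole at the other end of the rack; stays there. Origin: centre of its underside.
- black_flask: Loose all-black flask with thin steel bands, 218 mm high, body 60 mm in diameter; its screw cap, the uppermost 45 mm, is 50 mm in diameter. Stands upright on the table. Origin: centre of its underside, z up.
- white_flask: Loose cream-white flask with a sky-blue cap, 188 mm high, body 62 mm in diameter; the cap, the uppermost 45 mm, is 54 mm in diameter. Stands upright on the table. Origin: centre of its underside, z up.
- green_mug: Loose green travel mug, 158 mm high, body 62 mm in diameter; its cap, the uppermost 40 mm, is 48 mm in diameter. Loop handle on its +x side, out to 65 mm from the axis, 57 to 107 mm above the underside. Stands upright on the table, handle within about 70 degrees of straight away from the robot. Origin: centre of its underside, z up.
- steel_flask: Loose small bare-steel flask with a maroon cap, 128 mm high, body 58 mm in diameter; the cap, the uppermost 40 mm, is 48 mm in diameter. Stands upright on the table. Origin: centre of its underside, z up.
- tea_box: Carton of tea bags, brown with a red band, 80 x 130 mm, 75 mm high, on the table to the right (farther off on that side there is also a yellow hard hat, out of the way). Bystander. Origin: centre of its underside.
- tea_tin: Copper-coloured tea tin with a brass lid, 83 mm in diameter, 125 mm high, on the table to the left. Bystander. Origin: centre of its underside.
There are look-alikes about, which are no part of the job. Leave any yellow look-alike of the black_flask alone.

How it is judged:
By the outcome, as a careful person would: the job done as asked, in the order asked, and still so for the second after the job is handed in, with the robot touching nothing.
It also fails if it takes over 115 s, if anything falls off the work surface, if the arm or the gripper's body presses on something with over 40 N, if the wrist force passes 120 N, or if a joint passes its speed limit or range.

ROBOT

A 6-joint arm with a two-finger parallel gripper is mounted at the origin on the work surface. World frame = base frame: x ahead of the robot, y to its left, z up, the work surface at z = 0. Lengths are in m, angles in rad, forces in N, time in s.
With the tool pointing down it reaches from about 0.375 to 0.9 m from the base axis. Payload 3.1 kg.
Tool frame: the origin (TCP) lies at the centre of the arm's flange, where the gripper is bolted on; the fingertips stand robot.tip_extent ahead of it and the grasp point (between the pads) lies 164 mm ahead of it (robot.tip_extent is the distance from the TCP to the fingertips, in m); z points along the fingers, y is the line along which they close (so a half turn about z gives the same grasp; the last joint's range is limited). The gripper opens to 87 mm and grips with 3 to 60 N. Pads are 19 mm wide; open, the fingers measure 117 mm over their backs; the gripper's body (75 mm by 190 mm) begins 51 mm behind the grasp point.
Start: joints at [-1.498, 0.527, 1.433, -0, 1.181, -0.178], TCP at [0.155, -0.605, 0.405] pointing down, gripper open.
Joint ranges: [-3.08, 3.08], [-0.75, 2.2], [0.22, 2.44], [-1.43, 4.57], [0, 2.65], [-2.85, 2.85]. Speed limits (rad/s): [2.79, 2.79, 3.14, 3.14, 3.14, 3.14].

INTERFACE

Orientations are given as a unit quaternion [x, y, z, w].
In Python, from rig import get_obs, camera, hand_in, cut_out, robot gives the robot as it stands.
- The arm moves only by the tool step_arm, never from a script. Its argument "rows" is a list of rows, each a list of 6 numbers: the shift along the world's x, y, z in m, then the turn, a rotation vector about the world's x, y, z in degrees. A call has 1 to 12 rows; each row shifts and turns the commanded pose from where the row before left it; what a row does not reach is not made up. A row lasts 1/8 s, in which the tool goes at most 62.5 mm and 10.7 degrees, less where a joint would pass 70% of its speed; a pose out of reach is approached as far as the arm can. A call is refused whole if a number of a shift passes 0.0625 or a number of a turn 10.7, either way. A call with a gripper value outside its range is refused whole. "jaw" is the finger opening in m, from 0 to 0.087, set as the call begins (left out, the last holds). The fingers move at their own pace and stop on an object; "squeeze" is the grip in N (left out, the last holds). Time passes only in rows, so rows that do not move let the fingers close. It gives the time, the measured TCP pose, the force, the opening and the grip force at its end, in the units of the state.
- get_obs(): the state, without advancing time (a new reading comes with each control period).
- camera(name): name is "side" or "top" or "wrist"; returns a dict with "pixels" (400x640x3 uint8, blue, green, red), "depth" (400x640 float32, m along the optical axis (not along the pixel's ray), 0 where there is no reading), "fov_y" (degrees; the focal length in pixels is half the picture's height over the tangent of half this angle, whatever the lens; pixels are square), "cx", "cy" (the principal point, pixels), "k1" (the pictures are not rectified: a ray, as slopes to the right and down, at radius r is drawn at 1 + k1 r^2 times it, then the intrinsics apply), "extrinsics" (4x4, takes a point from camera to world coordinates); the wrist camera has in their place "mount" (4x4, takes a point from camera to tool coordinates, whose origin is the TCP and whose axes are the flange's). Camera axes: x right, y up, looking along -z (the intrinsics and any distortion apply to the point x, -y, -z); pixel columns grow to the right and rows downward; lengths in m; the calibration is good to about 2 mm. A picture is of the moment at which its call begins: read the wrist's pose just before it.
- hand_in(): hands the job in; it is judged then, once.
Trained networks look in the newest picture that a camera, given by its name, has taken for a name from the list of things; names that differ only in an ending like _2 or _b are one class to them, and where a whole thing is asked for, a point or a joint stands for the part that bears it (a point fixed in the world has none). Each returns a list of dicts, best first, with "confidence" (0 to 1); they miss things now and then, are a little off and sometimes report something else, mostly with a low value. They report only what shows in the picture. A call takes as long as a camera call. They do not tell look-alikes from the thing itself.
- cut_out(label, camera): "region" (400x640 bool, what is visible of it) and "extent" ([centre column, centre row, width, height] in pixels, round what is visible of it).
The state is a dict: "time": time; "q": joint angles; "joint_velocities": joint speeds; "joint_torque": joint torques, N m; "position": TCP position; "tool_rot": TCP orientation; "ft_force": force on the tool from outside, world axes, zero at the start; "moment": the same for the moment, N m; "grip_width": finger opening in m; "grip_force": force on a finger pad.
Only numpy, scipy, OpenCV 4.12 (cv2) and the standard library are available. Lean on these libraries where they do the work, as an engineer would, in place of code of your own. Each camera call takes 0.05 s, during which the arm holds its last target. There are 200 camera calls.

## Working session

There is one attempt and no reset: what is moved stays moved. The work goes in short steps, Python scripts to look and compute and a tool call to move; the robot and the scene stay as the last step left them, time stands still between calls to the robot, and variables do not carry over. Pictures are saved under pics/ and viewed, at most 14 in all, crops included, and the job is handed in when it is done.

Besides the shell and the picture viewer there is one more tool, called after "Emit:" as name(argument=value, ...) on one line, values as JSON. step_arm: Moves the arm, as the interface text tells. Its arguments: {"type":"object","properties":{"rows":{"type":"array"},"jaw":{"type":"number"},"squeeze":{"type":"number"}},"required":["rows"]}

```bash
mkdir -p pics; ls
cat > h.py <<'E'
import numpy as np, cv2
from rig import get_obs, camera, hand_in, cut_out, robot
from scipy.spatial.transform import Rotation as R
def cloud(c,ext):
    d=c["depth"];h,w=d.shape
    f=h/2/np.tan(np.radians(c["fov_y"])/2)
    K=np.array([[f,0,c["cx"]],[0,f,c["cy"]],[0,0,1.]])
    u,v=np.meshgrid(np.arange(w),np.arange(h))
    p=np.stack([u,v],-1).reshape(-1,1,2).astype(np.float64)
    s=cv2.undistortPoints(p,K,np.array([c["k1"],0,0,0.])).reshape(h,w,2)
    P=np.stack([s[...,0]*d,-s[...,1]*d,-d],-1)
    return P@ext[:3,:3].T+ext[:3,3]
def look(name):
    o=get_obs(); c=camera(name)
    if name=="wrist":
        T=np.eye(4);T[:3,:3]=R.from_quat(o["tool_rot"]).as_matrix();T[:3,3]=o["position"]
        E=T@np.array(c["mount"])
    else: E=np.array(c["extrinsics"])
    return c,cloud(c,E),E
E
python3 - <<'E'
from h import *
print(robot.tip_extent,get_obs())
for n in ["top","side"]:
    c,P,E=look(n); cv2.imwrite(f"pics/{n}0.png",c["pixels"]); print(n,E.round(3).tolist())
    for l in "rack blue_jug orange_cup black_flask white_flask green_mug steel_flask tea_box tea_tin".split():
        for r in cut_out(l,n):
            m=r["region"]&(c["depth"]>0); q=P[m]
            if len(q)<5: continue
            z=q[:,2]; t=q[z>np.percentile(z,95)-.012]
            print(l,round(r["confidence"],2),np.round(r["extent"]).astype(int),"top",t.mean(0).round(3),"mid",((np.percentile(q,2,0)+np.percentile(q,98,0))/2).round(3),"zmax",np.percentile(z,98).round(3))
E
```

```text
pics
0.1822 {'time': 0.0, 'q': array([-1.49847249e+00,  5.28459321e-01,  1.43388486e+00, -2.31293199e-05,
        1.18143130e+00, -1.78532646e-01]), 'joint_velocities': array([-4.25191214e-04,  3.30660606e-04, -2.16760034e-03,  1.05211083e-03,
        2.72503681e-04, -5.98981053e-05]), 'joint_torque': array([-1.63658209e-03, -4.40044284e+01, -1.76590115e+01,  6.32185838e-02,
        5.81821008e-02, -1.62730912e-04]), 'position': array([ 0.15512704, -0.60508793,  0.40378098]), 'tool_rot': array([ 9.92143043e-01,  1.25103917e-01,  4.72526595e-05, -1.09044654e-03]), 'ft_force': array([ 0.1149349 ,  0.69132349, -0.11791884]), 'moment': array([ 0.03205806, -0.03434274,  0.0455368 ]), 'grip_force': 0.0, 'grip_width': 0.08701138508111213}
top [[0.02, 0.987, -0.161, 0.249], [-1.0, 0.02, 0.002, 0.009], [0.005, 0.161, 0.987, 1.578], [0.0, 0.0, 0.0, 1.0]]
rack 0.65 [325 169 176  52] top [0.606 0.008 0.046] mid [0.609 0.016 0.025] zmax 0.052
rack 0.21 [258 210  25  25] top [0.457 0.214 0.218] mid [0.454 0.212 0.12 ] zmax 0.223
blue_jug 0.6 [253 151  31  38] top [0.631 0.239 0.265] mid [0.631 0.2
[... 1698 characters left out ...]
] mid [0.46  0.226 0.124] zmax 0.22
black_flask 0.91 [370 242  24  89] top [0.341 0.346 0.217] mid [0.341 0.331 0.111] zmax 0.22
black_flask 0.74 [372 174  23  60] top [0.344 0.033 0.217] mid [0.344 0.035 0.149] zmax 0.22
white_flask 0.92 [319 263  30  83] top [0.459 0.424 0.187] mid [0.457 0.426 0.099] zmax 0.19
green_mug 0.9 [340 155  22  48] top [ 0.445 -0.224  0.157] mid [ 0.453 -0.279  0.082] zmax 0.161
steel_flask 0.73 [302 143  29  22] top [ 0.615 -0.453  0.076] mid [ 0.615 -0.46   0.046] zmax 0.08
steel_flask 0.41 [341 131  11   8] top [ 0.455 -0.399  0.128] mid [ 0.455 -0.403  0.122] zmax 0.132
tea_tin 0.77 [233 284  44  67] top [0.647 0.465 0.125] mid [0.648 0.463 0.064] zmax 0.128
```

Run:
```python
import cv2
a=cv2.imread("pics/top0.png");cv2.imwrite("pics/topc.png",cv2.resize(a[110:290,150:510],(800,400),interpolation=cv2.INTER_CUBIC))
a=cv2.imread("pics/side0.png");cv2.imwrite("pics/sidec.png",cv2.resize(a[110:330,210:420],(570,597),interpolation=cv2.INTER_CUBIC))
```

```text
(no output)
```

View pics/topc.png

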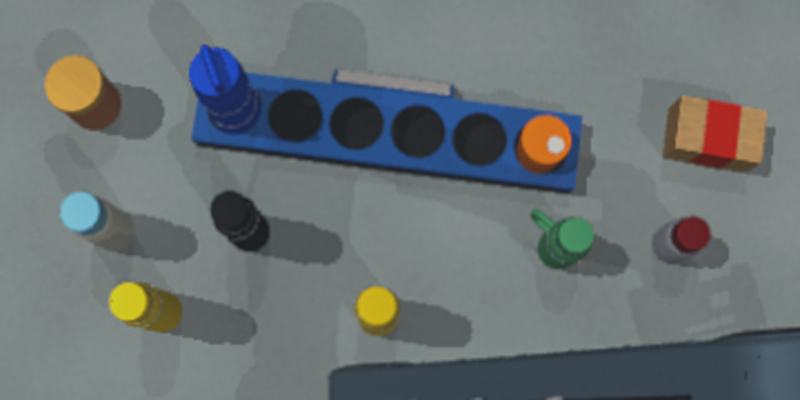

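View pics/sidec.png

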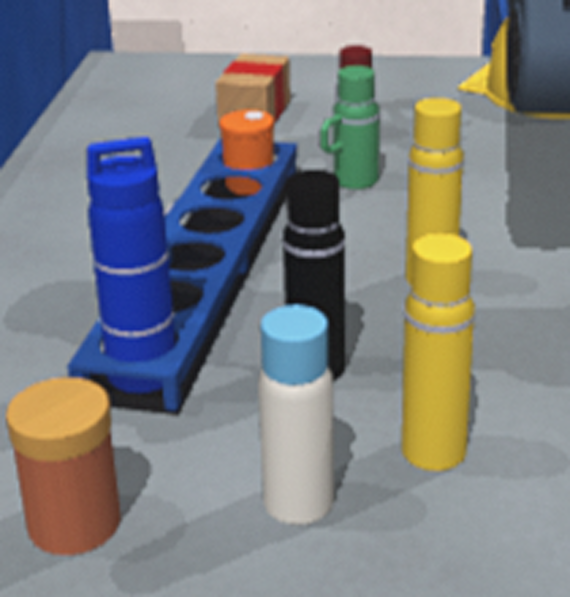

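The top view (crop) shows the row clearly. The blue jug is at pixel (253,151), +y end, and the orange cup at (395,175), -y end. The sign plate is on the far (+x) side.
- **Black flask candidates:** black at (257,211), yellow at (216,249) and yellow at (320,248). I choose (257,211), the only black one.
- **Others, each the only one of its kind:** white (192,209), green mug (403,220) with its handle up and to the left, and steel (456,217).

From jug to cup the order is black, white, green, steel.

```bash
cat > fit.py <<'E'
from h import *
from scipy.optimize import minimize, least_squares
HY=np.array([-.225,-.135,-.045,.045,.135,.225])
def rackfit(P,d,x0=(.607,.02,-.104)):
    q=P[d>0]; q=q[np.abs(q[:,2]-.046)<.006]
    q=q[(np.abs(q[:,0]-.607)<.12)&(np.abs(q[:,1]-.02)<.33)][:,:2]
    lo=P[d>0]; lo=lo[(np.abs(lo[:,2]-.004)<.008)]
    lo=lo[(np.abs(lo[:,0]-.607)<.12)&(np.abs(lo[:,1]-.02)<.33)][:,:2]
    def sd(p,q):
        c,s=np.cos(p[2]),np.sin(p[2]); l=(q-p[:2])@np.array([[c,-s],[s,c]])
        box=np.maximum(np.abs(l[:,0])-.055,np.abs(l[:,1])-.28)
        hole=.040-np.min(np.hypot(l[:,0,None],l[:,1,None]-HY),1)
        return np.maximum(box,hole)
    # sheet points outside the sheet penalised; base points on the sheet too
    f=lambda p: np.clip(sd(p,q),0,.02).mean()+ np.clip(-sd(p,lo),0,.02).mean()
    r=minimize(f,x0,method="Nelder-Mead",options=dict(initial_simplex=np.array([x0]*4)+np.array([[0,0,0],[.01,0,0],[0,.01,0],[0,0,.04]])))
    return r.x,r.fun,len(q)
def circ(P,m,ztop,r,dz=.02):
    q=P[m]; q=q[np.abs(q[:,2]-ztop)<dz]
    return q
E
python3 - <<'E'
from fit import *
for n in ["top","side"]:
    c,P,E=look(n); print(n,*rackfit(P,c["depth"]))
    for l,ht,rc in [("black_flask",.218,.025),("white_flask",.188,.027),("green_mug",.158,.024),("steel_flask",.128,.024)]:
        r=cut_out(l,n)
        for k in r[:3]:
            m=k["region"]&(c["depth"]>0); q=P[m]; t=q[q[:,2]>ht-.03]
            if len(t)<6: continue
            # cap disc: least-squares centre containing the points; side pts at radius rc
            f=lambda p:np.clip(np.hypot(*(t[:,:2]-p).T)-rc,0,None).sum()+1e-3*np.hypot(*(t[:,:2]-p).T).sum()
            o=minimize(f,t[:,:2].mean(0),method="Nelder-Mead").x
            print(l,o.round(4),len(t),c["pixels"][m].mean(0).round())
            if l=="green_mug":
                b=q[(q[:,2]<.115)&(q[:,2]>.05)]; v=b[:,:2]-o; b=v[np.hypot(*v.T)>.040]
                if len(b): print("handle",len(b),np.degrees(np.arctan2(b[:,1],b[:,0])).round(),np.hypot(*b.T).round(3)); break
            if l!="black_flask":break
E
```

```text
top [ 0.61026332  0.01880159 -0.11133069] 0.00042142158602988163 2766
black_flask [0.3373 0.3361] 252 [ 40. 131. 141.]
black_flask [0.456  0.2129] 237 [42. 40. 37.]
black_flask [0.3413 0.0264] 259 [ 43. 146. 165.]
white_flask [0.4559 0.417 ] 300 [136. 129.  99.]
green_mug [ 0.4436 -0.2358] 227 [ 81. 109.  63.]
handle 36 [52. 52. 47. 53. 54. 53. 51. 49. 47. 44. 54. 53. 49. 54. 53. 49. 47. 44.
 53. 51. 49. 55. 52. 50. 49. 54. 52. 50. 48. 55. 54. 53. 54. 50. 48. 54.] [0.063 0.061 0.056 0.061 0.059 0.057 0.054 0.052 0.05  0.048 0.059 0.057
 0.055 0.053 0.05  0.048 0.046 0.043 0.055 0.053 0.05  0.048 0.046 0.044
 0.041 0.053 0.05  0.048 0.046 0.044 0.042 0.048 0.046 0.044 0.041 0.042]
side [ 0.6143348   0.01550446 -0.1096985 ] 0.001459053762322738 1636
black_flask [0.3414 0.3407] 426 [ 62. 164. 189.]
black_flask [0.461  0.2173] 336 [41. 38. 37.]
black_flask [0.344  0.0293] 228 [ 63. 162. 188.]
white_flask [0.4587 0.4181] 537 [175. 169. 154.]
green_mug [ 0.446 -0.234] 164 [ 95. 127.  75.]
handle 46 [46. 43. 46. 48. 45. 47. 49. 55. 48. 46. 52. 44. 52. 52. 48. 52. 51. 47.
 51. 51. 43. 51. 50. 47. 54. 54. 44. 50. 51. 48. 52. 43. 48. 53. 51. 47.
 49. 47. 47. 50. 47. 53. 46. 53. 51. 51.] [0.041 0.048 0.046 0.043 0.054 0.051 0.048 0.048 0.057 0.051 0.051 0.058
 0.061 0.056 0.062 0.061 0.055 0.061 0.061 0.055 0.058 0.06  0.054 0.061
 0.064 0.059 0.058 0.059 0.056 0.062 0.062 0.049 0.062 0.062 0.055 0.047
 0.043 0.061 0.056 0.055 0.047 0.047 0.055 0.057 0.051 0.045]
```

Emit:
step_arm(rows=[[0.033,0.026,0.018,0,0,8.7],[0.033,0.026,0.018,0,0,8.7],[0.033,0.026,0.018,0,0,8.7],[0.033,0.026,0.018,0,0,8.7],[0.033,0.026,0.018,0,0,8.7],[0.033,0.026,0.018,0,0,8.7],[0.033,0.026,0.018,0,0,8.7],[0.033,0.026,0.018,0,0,8.7]], jaw=0.087)

```text
time: 2.5
position: [0.4201, -0.3964, 0.5495]
tool_rot: [0.742, 0.671, -0.0, 0.0]
ft_force: [0.4, -1.5, 1.3]
grip_width: 0.0871
grip_force: 0.0
```

Emit:
step_arm(rows=[[0.01,0.05,0,0,0,0],[0.01,0.05,0,0,0,0],[0.01,0.05,0,0,0,0],[0.01,0.05,0,0,0,0],[0.01,0.05,0,0,0,0],[0.01,0.05,0,0,0,0],[0.01,0.05,0,0,0,0],[0.01,0.05,0,0,0,0],[0,0,0,0,0,0],[0,0,0,0,0,0]])

```text
time: 3.75
position: [0.499, 0.0025, 0.5488]
tool_rot: [0.743, 0.669, -0.0, 0.0]
ft_force: [-0.9, -0.2, -0.2]
grip_width: 0.0867
grip_force: 0.0
```

Run:
```python
from fit import *
o=get_obs(); print(o["time"],o["position"],R.from_quat(o["tool_rot"]).as_matrix().round(3).tolist(),o["q"].round(2))
c,P,E=look("wrist"); cv2.imwrite("pics/w1.png",c["pixels"]); print(E.round(3).tolist(),(c["depth"]>0).mean())
print(*rackfit(P,c["depth"]))
```

```text
3.75 [0.49904495 0.00246779 0.54877543] [[0.104, 0.995, -0.0], [0.995, -0.104, -0.001], [-0.001, 0.0, -1.0]] [-0.22  0.2   1.53 -0.    1.4  -0.11]
[[0.995, 0.101, 0.027, 0.508], [-0.105, 0.96, 0.26, 0.073], [0.001, -0.261, 0.965, 0.53], [0.0, 0.0, 0.0, 1.0]] 0.99591796875
[ 0.61364482  0.01675195 -0.11064004] 0.0006323930213587442 11996
```

View pics/w1.png

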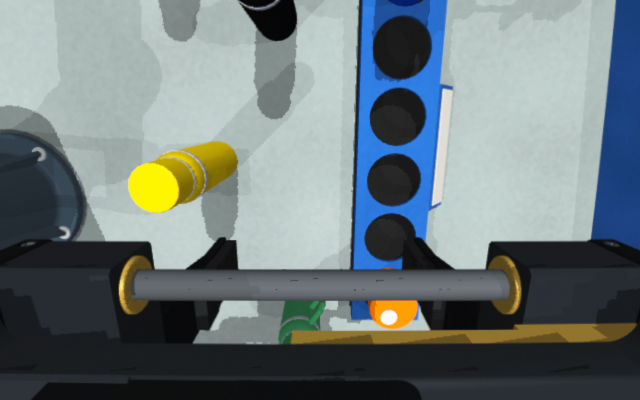

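Emit:
step_arm(rows=[[-0.008,0.044,0,0,0,-0.1],[-0.008,0.044,0,0,0,-0.1],[-0.008,0.043,0,0,0,-0.1],[-0.008,0.042,0,0,0,0],[-0.007,0.041,0,0,0,0],[0,0,0,0,0,0],[0,0,0,0,0,0]])

```text
time: 4.68
position: [0.4606, 0.2153, 0.5487]
tool_rot: [0.746, 0.666, -0.0, 0.0]
ft_force: [0.9, 0.1, 0.7]
grip_width: 0.0868
grip_force: 0.0
```

```bash
cat >> fit.py <<'E'
def capfit(l,ht,rc,near):
    c,P,E=look("wrist")
    o=get_obs(); print("tcp",o["position"].round(4),"t",o["time"])
    d=c["depth"]>0
    m=d&(np.hypot(P[...,0]-near[0],P[...,1]-near[1])<.05)&(P[...,2]>ht-.03)&(P[...,2]<ht+.012)
    t=P[m]
    f=lambda p:np.clip(np.hypot(*(t[:,:2]-p).T)-rc,0,None).sum()+1e-3*np.hypot(*(t[:,:2]-p).T).sum()
    o=minimize(f,t[:,:2].mean(0),method="Nelder-Mead").x
    print(l,o.round(4),len(t),"ztop",np.percentile(t[:,2],90).round(4),c["pixels"][m].mean(0).round())
    return c,P,o,m
E
python3 - <<'E'
from fit import *
c,P,o,m=capfit("black",.218,.025,(.46,.216))
print(*rackfit(P,c["depth"]))
v,u=np.where(m);print(u.mean(),v.mean()); cv2.imwrite("pics/w2.png",c["pixels"])
E
```

```text
tcp [0.4607 0.2151 0.5487] t 4.725
black [0.4601 0.2154] 2176 ztop 0.22 [25. 23. 22.]
[ 0.6126579   0.01654295 -0.1101126 ] 0.0005122276926676204 6459
317.64568014705884 190.75873161764707
```

View pics/w2.png

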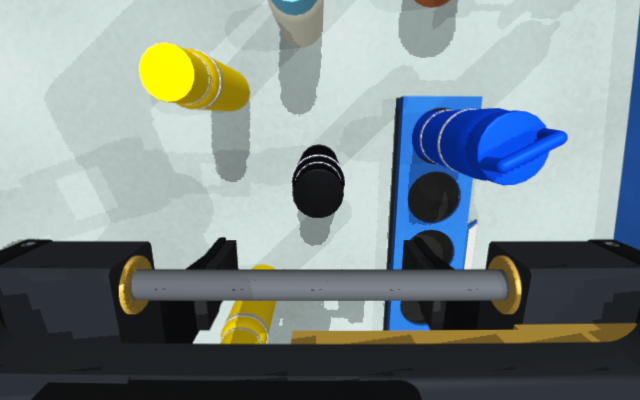

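The wrist view shows the black cap at pixel (318,190), directly below the tool and distinct from the yellow ones at (165,72) and (245,310). It is the right flask, so I go down and grasp it.

Emit:
step_arm(rows=[[0,0,-0.03,0,0,0],[0,0,-0.04,0,0,0],[0,0,-0.04,0,0,0],[0,0,-0.036,0,0,0],[0,0,-0.026,0,0,0],[0,0,-0.014,0,0,0],[0,0,0,0,0,0],[0,0,0,0,0,0]])

```text
time: 5.72
position: [0.4608, 0.2163, 0.3637]
tool_rot: [0.745, 0.667, 0.001, 0.001]
ft_force: [0.0, -0.3, -0.0]
grip_width: 0.0868
grip_force: 0.0
```

Emit:
step_arm(rows=[[0,0,0,0,0,0],[0,0,0,0,0,0],[0,0,0,0,0,0],[0,0,0,0,0,0],[0,0,0,0,0,0],[0,0,0,0,0,0]], jaw=0, squeeze=30)

```text
time: 6.48
position: [0.46, 0.2166, 0.3628]
tool_rot: [0.745, 0.667, -0.0, -0.0]
ft_force: [-0.2, 0.2, 1.8]
grip_width: 0.0492
grip_force: 30.0
```

Emit:
step_arm(rows=[[0,0,0.01,0,0,0],[0,0,0.02,0,0,0],[0,0,0.03,0,0,0],[0,0,0.02,0,0,0],[0.014,-0.005,0,0,0,0],[0.028,-0.011,0,0,0,0],[0.033,-0.013,0,0,0,0],[0.033,-0.013,0,0,0,0],[0.03,-0.012,0,0,0,0],[0.02,-0.008,0,0,0,0],[0.01,-0.003,0,0,0,0],[0,0,0,0,0,0]])

```text
time: 7.98
position: [0.6286, 0.1511, 0.4413]
tool_rot: [0.745, 0.667, -0.001, -0.001]
ft_force: [-0.6, 0.5, -5.0]
grip_width: 0.0496
grip_force: 30.0
```

Run:
```python
from fit import *
o=get_obs(); print(o["position"],o["time"],o["grip_width"])
c,P,E=look("wrist"); cv2.imwrite("pics/w3.png",c["pixels"])
print(*rackfit(P,c["depth"]))
c,P,E=look("side"); cv2.imwrite("pics/s3.png",cv2.resize(c["pixels"][110:330,210:420],(570,597)))
```

```text
[0.62858658 0.15107241 0.44130508] 7.975 0.04958770616199417
[ 0.61754339  0.01354556 -0.0712314 ] 0.0001611066724499134 3465
```

View pics/s3.png

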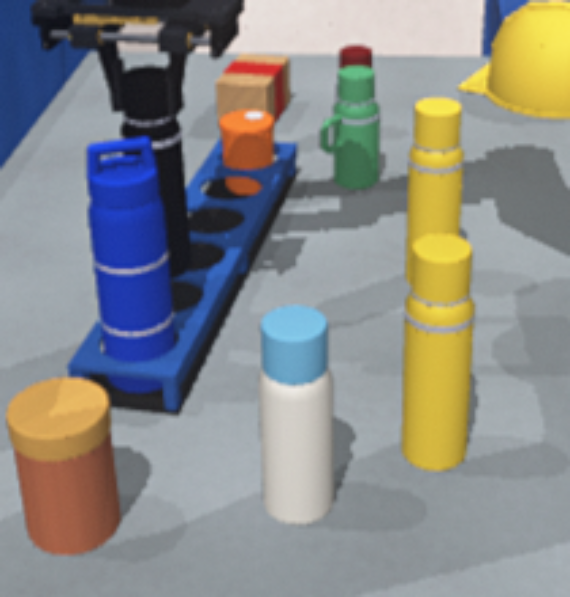

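The side view shows the black flask held upright behind the jug, over the hole next to it (about (155,200) in the crop). I lower it now.

Emit:
step_arm(rows=[[0,0,-0.015,0,0,0],[0,0,-0.02,0,0,0],[0,0,-0.015,0,0,0],[0,0,-0.01,0,0,0],[0,0,-0.006,0,0,0],[0,0,-0.004,0,0,0],[0,0,-0.002,0,0,0],[0,0,0,0,0,0],[0,0,0,0,0,0]])

```text
time: 9.2
position: [0.6283, 0.1516, 0.3712]
tool_rot: [0.745, 0.667, 0.0, 0.0]
ft_force: [1.0, -0.9, -4.1]
grip_width: 0.0494
grip_force: 30.0
```

Emit:
step_arm(rows=[[0,0,-0.002,0,0,0],[0,0,-0.001,0,0,0],[0,0,-0.001,0,0,0],[0,0,0,0,0,0]])

```text
time: 9.7
position: [0.6282, 0.1516, 0.3669]
tool_rot: [0.745, 0.667, 0.0, 0.0]
ft_force: [0.4, 0.5, -2.4]
grip_width: 0.0495
grip_force: 30.0
```

Emit:
step_arm(rows=[[0,0,-0.001,0,0,0],[0,0,0,0,0,0],[0,0,0,0,0,0]])

```text
time: 10.07
position: [0.6281, 0.1517, 0.3668]
tool_rot: [0.745, 0.667, 0.0, 0.0]
ft_force: [-2.4, 0.7, 5.6]
grip_width: 0.0496
grip_force: 30.1
```

Emit:
step_arm(rows=[[0,0,0,0,0,0],[0,0,0,0,0,0],[0,0,0,0,0,0],[0,0,0.02,0,0,0],[0,0,0.04,0,0,0],[0,0,0.05,0,0,0],[0,0,0.05,0,0,0],[-0.02,0.01,0.02,0,0,0]], jaw=0.087)

```text
time: 11.08
position: [0.6092, 0.161, 0.5493]
tool_rot: [0.746, 0.666, 0.003, 0.002]
ft_force: [-0.2, -1.5, -0.4]
grip_width: 0.0867
grip_force: 0.0
```

Emit:
step_arm(rows=[[-0.025,0.04,0,0,0,0],[-0.025,0.045,0,0,0,0],[-0.025,0.045,0,0,0,0],[-0.025,0.045,0,0,0,0],[-0.025,0.045,0,0,0,0],[-0.025,0.036,0,0,0,0],[0,0,0,0,0,0],[0,0,0,0,0,0]])

```text
time: 12.08
position: [0.4583, 0.4174, 0.5455]
tool_rot: [0.745, 0.667, -0.0, 0.0]
ft_force: [-0.0, -0.7, 0.3]
grip_width: 0.0869
grip_force: 0.0
```

Run:
```python
from fit import *
c,P,o,m=capfit("white",.188,.027,(.459,.418))
q=P[(c["depth"]>0)&(np.hypot(P[...,0]-.628,P[...,1]-.151)<.04)&(P[...,2]>.15)];print(len(q), q[:,2].max() if len(q) else 0)
c,P,E=look("side")
for r in cut_out("black_flask","side"):
    q=P[r["region"]&(c["depth"]>0)];print(r["confidence"],q.mean(0).round(3),np.percentile(q[:,2],98),c["pixels"][r["region"]].mean(0).round())
```

```text
tcp [0.4587 0.417  0.5456] t 12.125
white [0.4579 0.4173] 2150 ztop 0.19 [240. 225. 138.]
0 0
0.81 [0.341 0.355 0.12 ] 0.219739230827898 [ 68. 172. 197.]
0.68 [0.61  0.163 0.143] 0.2241027941099782 [43. 34. 33.]
0.62 [0.345 0.035 0.144] 0.22024627218346005 [ 64. 151. 173.]
```

Emit:
step_arm(rows=[[0,0,-0.03,0,0,0],[0,0,-0.045,0,0,0],[0,0,-0.045,0,0,0],[0,0,-0.042,0,0,0],[0,0,-0.032,0,0,0],[0,0,-0.018,0,0,0],[0,0,0,0,0,0],[0,0,0,0,0,0]])

```text
time: 13.22
position: [0.4589, 0.4177, 0.3351]
tool_rot: [0.745, 0.667, 0.001, 0.0]
ft_force: [0.2, 0.1, 0.4]
grip_width: 0.0872
grip_force: 0.0
```

Emit:
step_arm(rows=[[0,0,0,0,0,0],[0,0,0,0,0,0],[0,0,0,0,0,0],[0,0,0,0,0,0],[0,0,0,0,0,0],[0,0,0,0,0,0]], jaw=0, squeeze=30)

```text
time: 13.98
position: [0.458, 0.4176, 0.3339]
tool_rot: [0.745, 0.667, -0.0, -0.0]
ft_force: [-0.5, -0.5, 2.2]
grip_width: 0.0536
grip_force: 30.0
```

Emit:
step_arm(rows=[[0,0,0.01,0,0,0],[0,0,0.025,0,0,0],[0,0,0.03,0,0,0],[0,0,0.02,0,0,0],[0.005,-0.02,0,0,0,0],[0.005,-0.035,0,0,0,0],[0.005,-0.045,0,0,0,0],[0.005,-0.05,0,0,0,0],[0.005,-0.05,0,0,0,0],[0.005,-0.05,0,0,0,0],[0.005,-0.046,0,0,0,0],[0.005,-0.035,0,0,0,0]])

```text
time: 15.48
position: [0.4972, 0.0836, 0.4175]
tool_rot: [0.746, 0.666, -0.001, -0.001]
ft_force: [0.5, 0.4, -3.0]
grip_width: 0.0534
grip_force: 30.0
```

Emit:
step_arm(rows=[[0.01,-0.018,0,0,0,0],[0.02,-0.007,0,0,0,0],[0.03,0,0,0,0,0],[0.03,0,0,0,0,0],[0.02,0,0,0,0,0],[0.01,0,0,0,0,0],[0,0,0,0,0,0],[0,0,0,0,0,0]])

```text
time: 16.48
position: [0.6173, 0.0617, 0.4183]
tool_rot: [0.745, 0.667, -0.001, -0.001]
ft_force: [-0.0, 0.1, -2.6]
grip_width: 0.0534
grip_force: 30.0
```

Emit:
step_arm(rows=[[0.0005,0,-0.015,0,0,0],[0,0,-0.02,0,0,0],[0,0,-0.018,0,0,0],[0,0,-0.012,0,0,0],[0,0,-0.007,0,0,0],[0,0,-0.004,0,0,0],[0,0,-0.002,0,0,0],[0,0,0,0,0,0],[0,0,-0.001,0,0,0],[0,0,0,0,0,0]])

```text
time: 17.73
position: [0.6187, 0.0616, 0.3399]
tool_rot: [0.745, 0.667, 0.0, 0.0]
ft_force: [1.3, 0.1, -1.6]
grip_width: 0.0534
grip_force: 30.0
```

Emit:
step_arm(rows=[[0,0,-0.001,0,0,0],[0,0,-0.001,0,0,0],[0,0,0,0,0,0]])

```text
time: 18.1
position: [0.6186, 0.0616, 0.3379]
tool_rot: [0.745, 0.667, 0.0, 0.0]
ft_force: [0.0, -0.9, -2.8]
grip_width: 0.0534
grip_force: 30.0
```

Emit:
step_arm(rows=[[0,0,-0.001,0,0,0],[0,0,0,0,0,0],[0,0,0,0,0,0]])

```text
time: 18.48
position: [0.6186, 0.0616, 0.3379]
tool_rot: [0.745, 0.667, 0.0, 0.0]
ft_force: [-1.9, 0.5, 6.1]
grip_width: 0.0536
grip_force: 30.0
```

Emit:
step_arm(rows=[[0,0,0,0,0,0],[0,0,0,0,0,0],[0,0,0,0,0,0],[0,0,0.02,0,0,0],[0,0,0.04,0,0,0],[0,0,0.05,0,0,0],[0,0,0.06,0,0,0],[0,0,0.04,0,0,0]], jaw=0.087)

```text
time: 19.48
position: [0.6187, 0.0616, 0.55]
tool_rot: [0.745, 0.667, 0.001, 0.002]
ft_force: [0.4, 0.5, -0.3]
grip_width: 0.0868
grip_force: 0.0
```

Emit:
step_arm(rows=[[-0.0216,-0.037,0,0,0,7],[-0.0216,-0.037,0,0,0,7],[-0.0216,-0.037,0,0,0,7],[-0.0216,-0.037,0,0,0,7],[-0.0216,-0.037,0,0,0,7],[-0.0216,-0.037,0,0,0,7],[-0.0216,-0.037,0,0,0,7],[-0.0216,-0.037,0,0,0,7],[0,0,0,0,0,0],[0,0,0,0,0,0]])

```text
time: 20.72
position: [0.4459, -0.2342, 0.5466]
tool_rot: [0.345, 0.938, 0.0, 0.0]
ft_force: [0.1, 0.5, -0.6]
grip_width: 0.0869
grip_force: 0.0
```

Run:
```python
from fit import *
c,P,o,m=capfit("green",.158,.024,(.446,-.234))
Rm=R.from_quat(get_obs()["tool_rot"]).as_matrix(); print("tool y yaw",np.degrees(np.arctan2(Rm[1,1],Rm[0,1])))
h=P[(c["depth"]>0)&(P[...,2]>.06)&(P[...,2]<.112)][:,:2]-o; r=np.hypot(*h.T); h=h[(r>.042)&(r<.068)]
a=np.degrees(np.arctan2(h[:,1],h[:,0])); print(len(a),np.median(a),np.percentile(a,[5,95]))
cv2.imwrite("pics/w4.png",c["pixels"])
c,P,E=look("side"); cv2.imwrite("pics/s4.png",cv2.resize(c["pixels"][110:330,210:420],(570,597)))
```

```text
tcp [ 0.4461 -0.2338  0.5467] t 20.775
green [ 0.4439 -0.2378] 1446 ztop 0.1602 [153. 222. 103.]
tool y yaw 49.66520158288194
192 51.14795006111216 [44.97870779 54.46057855]
```

View pics/w4.png

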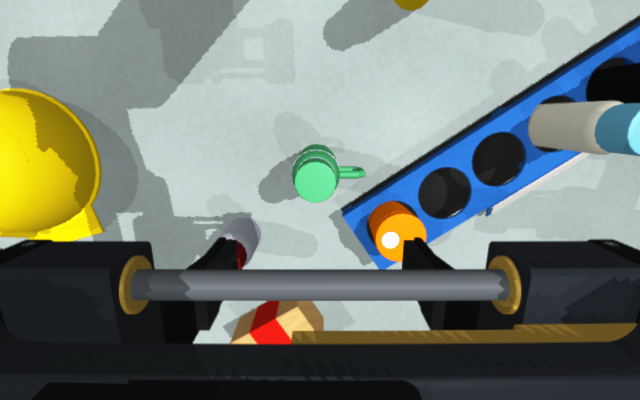

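View pics/s4.png

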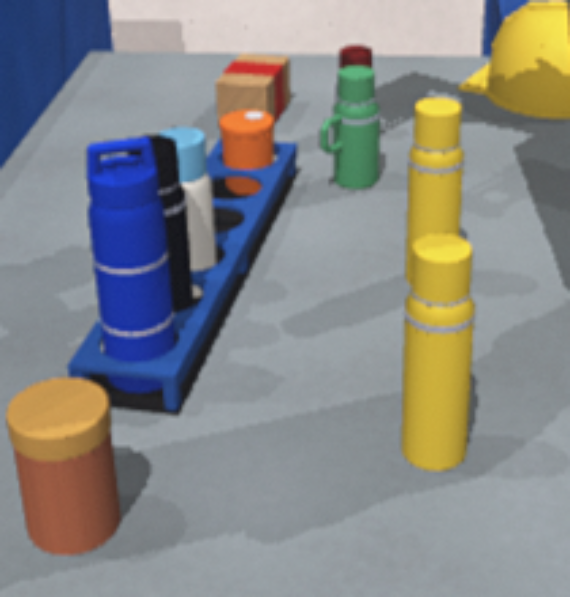

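The side view shows the black and white flasks upright in holes 2 and 3, next to the jug. In the wrist view the mug is below the tool at (316,175) with its handle to the right at (352,172), along the closing line as planned.

Emit:
step_arm(rows=[[-0.0015,-0.003,-0.03,0,0,0],[0,0,-0.05,0,0,0],[0,0,-0.055,0,0,0],[0,0,-0.05,0,0,0],[0,0,-0.034,0,0,0],[0,0,-0.018,0,0,0],[0,0,-0.006,0,0,0],[0,0,0,0,0,0]])

```text
time: 21.82
position: [0.4449, -0.237, 0.3039]
tool_rot: [0.344, 0.939, -0.0, 0.0]
ft_force: [0.2, 0.9, 0.6]
grip_width: 0.0867
grip_force: 0.0
```

Emit:
step_arm(rows=[[0,0,0,0,0,0],[0,0,0,0,0,0],[0,0,0,0,0,0],[0,0,0,0,0,0],[0,0,0,0,0,0],[0,0,0,0,0,0]], jaw=0, squeeze=30)

```text
time: 22.58
position: [0.4443, -0.2376, 0.3039]
tool_rot: [0.345, 0.939, -0.0, 0.0]
ft_force: [-1.9, -0.7, 1.7]
grip_width: 0.0474
grip_force: 30.0
```

Emit:
step_arm(rows=[[0,0,0.01,0,0,0],[0,0,0.025,0,0,0],[0,0,0.03,0,0,0],[0,0,0.025,0,0,0],[0.005,0.02,0,0,0,-7.1],[0.005,0.026,0,0,0,-7.1],[0.005,0.03,0,0,0,-7.1],[0.005,0.03,0,0,0,-7.1],[0.005,0.03,0,0,0,-7.1],[0.005,0.03,0,0,0,-7.1],[0.005,0.026,0,0,0,-7.1],[0.005,0.0175,0,0,0,-7.1]])

```text
time: 24.08
position: [0.4839, -0.0264, 0.3938]
tool_rot: [0.751, 0.661, -0.0, -0.001]
ft_force: [0.1, 0.5, -3.3]
grip_width: 0.0476
grip_force: 30.0
```

Emit:
step_arm(rows=[[0.012,0,0,0,0,0],[0.022,0,0,0,0,0],[0.03,0,0,0,0,0],[0.03,0,0,0,0,0],[0.02,0,0,0,0,0],[0.01,0,0,0,0,0],[0,0,0,0,0,0],[0,0,0,0,0,0]])

```text
time: 25.08
position: [0.6076, -0.028, 0.3935]
tool_rot: [0.75, 0.662, -0.001, -0.001]
ft_force: [-0.3, 0.6, -4.1]
grip_width: 0.0475
grip_force: 30.0
```

Run:
```python
from fit import *
c,P,E=look("top"); r=cut_out("green_mug","top"); print([(round(k["confidence"],2),k["extent"]) for k in r])
p=c["pixels"].copy(); cv2.imwrite("pics/t5.png",cv2.resize(p[100:260,220:440],(800,582)))
g=p.astype(int); m=(g[...,1]>g[...,2]*1.3)&(g[...,1]>g[...,0]*1.15)&(c["depth"]>0)&(np.hypot(P[...,0]-.608,P[...,1]+.028)<.1)
q=P[m]; print(len(q)); v=q[:,:2]-[.606,-.026]; s=(np.hypot(*v.T)>.045); a=np.degrees(np.arctan2(v[s,1],v[s,0])); print(q[s][:,2].round(2),a.round())
```

```text
[]
0
[] []
```

View pics/t5.png

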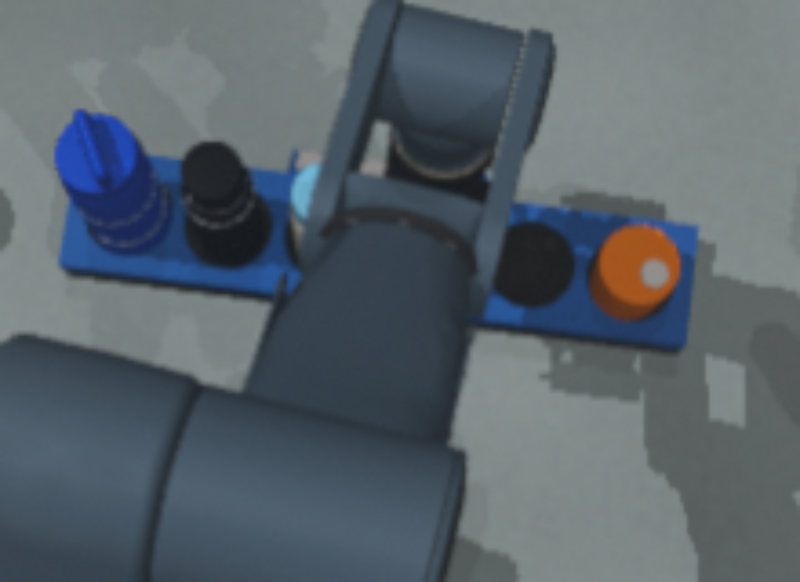

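The arm hides the mug from above, but the black and white flasks stand well in the row and hole 5, at (535,262), is still empty. The pose is right, so I lower the mug.

Emit:
step_arm(rows=[[0,0,-0.015,0,0,0],[0,0,-0.02,0,0,0],[0,0,-0.02,0,0,0],[0,0,-0.014,0,0,0],[0,0,-0.008,0,0,0],[0,0,-0.004,0,0,0],[0,0,-0.002,0,0,0],[0,0,0,0,0,0],[0,0,-0.001,0,0,0],[0,0,0,0,0,0]])

```text
time: 26.42
position: [0.6084, -0.0279, 0.31]
tool_rot: [0.75, 0.662, 0.0, 0.0]
ft_force: [-0.8, 0.8, -2.5]
grip_width: 0.0473
grip_force: 30.0
```

Emit:
step_arm(rows=[[0,0,-0.001,0,0,0],[0,0,-0.001,0,0,0],[0,0,0,0,0,0]])

```text
time: 26.8
position: [0.6084, -0.0279, 0.3079]
tool_rot: [0.75, 0.662, 0.0, 0.0]
ft_force: [-1.2, 0.1, -0.7]
grip_width: 0.0471
grip_force: 30.0
```

Emit:
step_arm(rows=[[0,0,-0.001,0,0,0],[0,0,0,0,0,0],[0,0,0,0,0,0]])

```text
time: 27.18
position: [0.6083, -0.0279, 0.3079]
tool_rot: [0.75, 0.662, 0.0, 0.0]
ft_force: [-2.2, 0.9, 6.3]
grip_width: 0.0473
grip_force: 30.0
```

Emit:
step_arm(rows=[[0,0,0,0,0,0],[0,0,0,0,0,0],[0,0,0,0,0,0],[0,0,0.02,0,0,0],[0,0,0.04,0,0,0],[0,0,0.06,0,0,0],[0,0,0.06,0,0,0],[0,0,0.06,0,0,0]], jaw=0.087)

```text
time: 28.18
position: [0.6081, -0.0279, 0.5485]
tool_rot: [0.75, 0.662, 0.0, 0.0]
ft_force: [0.5, -1.2, 0.1]
grip_width: 0.0869
grip_force: 0.0
```

Emit:
step_arm(rows=[[-0.017,-0.041,0,0,0,0.1],[-0.017,-0.041,0,0,0,0.1],[-0.017,-0.042,0,0,0,0.1],[-0.017,-0.042,0,0,0,0.1],[-0.017,-0.042,0,0,0,0.1],[-0.017,-0.042,0,0,0,0.1],[-0.017,-0.042,0,0,0,0.1],[-0.017,-0.042,0,0,0,0.1],[-0.018,-0.041,0,0,0,0],[0,0,0,0,0,0],[0,0,0,0,0,0]])

```text
time: 29.55
position: [0.4543, -0.4027, 0.5464]
tool_rot: [0.745, 0.667, 0.0, -0.0]
ft_force: [-0.3, 0.6, 0.9]
grip_width: 0.0871
grip_force: 0.0
```

Run:
```python
from fit import *
c,P,o,m=capfit("steel",.128,.024,(.454,-.402))
c,P,E=look("top"); p=c["pixels"]; cv2.imwrite("pics/t6.png",cv2.resize(p[100:260,220:440],(800,582)))
for k in cut_out("green_mug","top"): print(round(k["confidence"],2),k["extent"])
```

```text
tcp [ 0.4546 -0.4022  0.5466] t 29.6
steel [ 0.4543 -0.4059] 1248 ztop 0.1302 [ 31.  23. 147.]
0.77 [338.4, 164.7, 19.1, 32.7]
0.39 [326.1, 169.5, 176.0, 57.6]
```

View pics/t6.png

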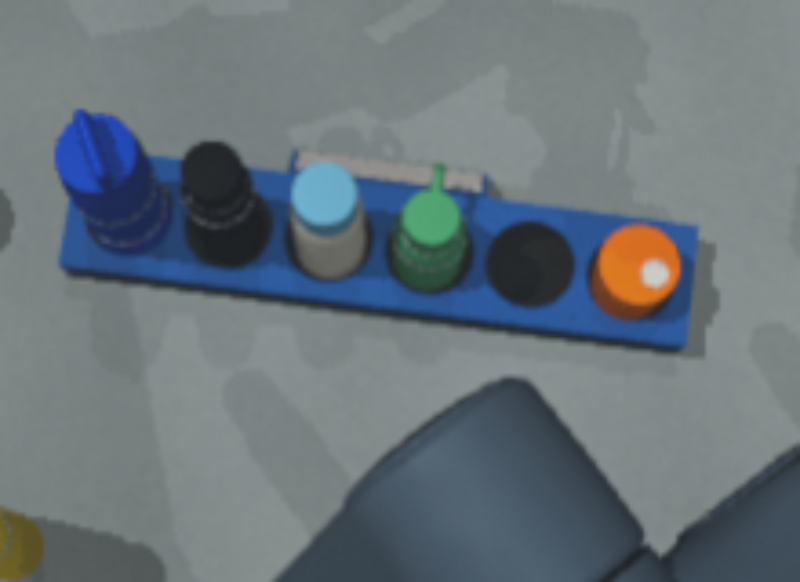

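The row is right so far. The green mug is in hole 4 with its handle at (438,178), pointing to the sign plate. The steel flask is next.

Emit:
step_arm(rows=[[0,-0.0025,-0.03,0,0,0],[0,0,-0.05,0,0,0],[0,0,-0.06,0,0,0],[0,0,-0.055,0,0,0],[0,0,-0.04,0,0,0],[0,0,-0.025,0,0,0],[0,0,-0.012,0,0,0],[0,0,0,0,0,0],[0,0,0,0,0,0]])

```text
time: 30.82
position: [0.4549, -0.4056, 0.2761]
tool_rot: [0.745, 0.667, -0.0, 0.001]
ft_force: [-0.6, -0.1, 0.2]
grip_width: 0.0868
grip_force: 0.0
```

Emit:
step_arm(rows=[[0,0,0,0,0,0],[0,0,0,0,0,0],[0,0,0,0,0,0],[0,0,0,0,0,0],[0,0,0,0,0,0],[0,0,0,0,0,0]], jaw=0, squeeze=30)

```text
time: 31.58
position: [0.4543, -0.4054, 0.2748]
tool_rot: [0.745, 0.667, -0.0, -0.0]
ft_force: [0.2, -0.5, 0.8]
grip_width: 0.0476
grip_force: 30.0
```

Emit:
step_arm(rows=[[0,0,0.01,0,0,0],[0,0,0.025,0,0,0],[0,0,0.03,0,0,0],[0,0,0.025,0,0,0],[0.002,0.02,0,0,0,0],[0.003,0.035,0,0,0,0],[0.003,0.045,0,0,0,0],[0.003,0.045,0,0,0,0],[0.003,0.045,0,0,0,0],[0.003,0.045,0,0,0,0],[0.003,0.035,0,0,0,0],[0,0.018,0,0,0,0]])

```text
time: 33.08
position: [0.4732, -0.1145, 0.3638]
tool_rot: [0.744, 0.668, -0.001, -0.002]
ft_force: [0.0, -0.2, -2.4]
grip_width: 0.0468
grip_force: 30.0
```

Emit:
step_arm(rows=[[0.012,0,0,0,0,0],[0.022,0,0,0,0,0],[0.03,0,0,0,0,0],[0.03,0,0,0,0,0],[0.02,0,0,0,0,0],[0.01,0,0,0,0,0],[0,0,0,0,0,0],[0,0,0,0,0,0]])

```text
time: 34.08
position: [0.5976, -0.1177, 0.3644]
tool_rot: [0.745, 0.667, -0.0, -0.001]
ft_force: [-0.0, 0.2, -1.8]
grip_width: 0.0473
grip_force: 30.0
```

Lower .0855 in all.

Emit:
step_arm(rows=[[0,0,-0.015,0,0,0],[0,0,-0.02,0,0,0],[0,0,-0.02,0,0,0],[0,0,-0.014,0,0,0],[0,0,-0.008,0,0,0],[0,0,-0.004,0,0,0],[0,0,-0.002,0,0,0],[0,0,0,0,0,0],[0,0,-0.001,0,0,0],[0,0,0,0,0,0]])

```text
time: 35.33
position: [0.5984, -0.1174, 0.281]
tool_rot: [0.745, 0.667, 0.0, 0.0]
ft_force: [-0.7, 0.1, -2.3]
grip_width: 0.0474
grip_force: 30.0
```

Emit:
step_arm(rows=[[0,0,-0.001,0,0,0],[0,0,-0.001,0,0,0],[0,0,0,0,0,0]])

```text
time: 35.7
position: [0.5983, -0.1174, 0.2787]
tool_rot: [0.745, 0.667, -0.0, -0.0]
ft_force: [-0.6, -0.1, -2.0]
grip_width: 0.0472
grip_force: 30.0
```

Emit:
step_arm(rows=[[0,0,-0.001,0,0,0],[0,0,0,0,0,0],[0,0,0,0,0,0]])

```text
time: 36.08
position: [0.5983, -0.1174, 0.2787]
tool_rot: [0.745, 0.667, 0.0, 0.0]
ft_force: [-2.8, 0.0, 6.0]
grip_width: 0.0471
grip_force: 30.0
```

Emit:
step_arm(rows=[[0,0,0,0,0,0],[0,0,0,0,0,0],[0,0,0,0,0,0],[0,0,0.02,0,0,0],[0,0,0.05,0,0,0],[0,0,0.06,0,0,0],[0,0,0.06,0,0,0],[0,0,0.06,0,0,0]], jaw=0.087)

```text
time: 37.08
position: [0.5981, -0.1173, 0.5296]
tool_rot: [0.745, 0.667, 0.0, 0.0]
ft_force: [1.3, -0.6, -0.3]
grip_width: 0.0866
grip_force: 0.0
```

Emit:
step_arm(rows=[[-0.02,-0.045,0,0,0,0],[-0.02,-0.045,0,0,0,0],[-0.02,-0.045,0,0,0,0],[-0.02,-0.045,0,0,0,0],[-0.02,-0.045,0,0,0,0],[-0.02,-0.045,0,0,0,0],[-0.02,-0.045,0,0,0,0],[0,0,0,0,0,0],[0,0,0,0,0,0],[0,0,0,0,0,0]])

```text
time: 38.33
position: [0.4589, -0.4312, 0.5277]
tool_rot: [0.745, 0.668, 0.0, -0.0]
ft_force: [0.1, 0.2, 0.0]
grip_width: 0.0871
grip_force: 0.0
```

Run:
```python
from fit import *
print(get_obs()["position"],get_obs()["time"])
c,P,E=look("top"); p=c["pixels"]; a=cv2.resize(p[110:290,150:510],(800,400))
c,P,E=look("side"); cv2.imwrite("pics/t7.png",a); cv2.imwrite("pics/s7.png",cv2.resize(c["pixels"][110:330,210:420],(570,597)))
```

```text
[ 0.45889205 -0.4312491   0.52773048] 38.325
```

View pics/t7.png

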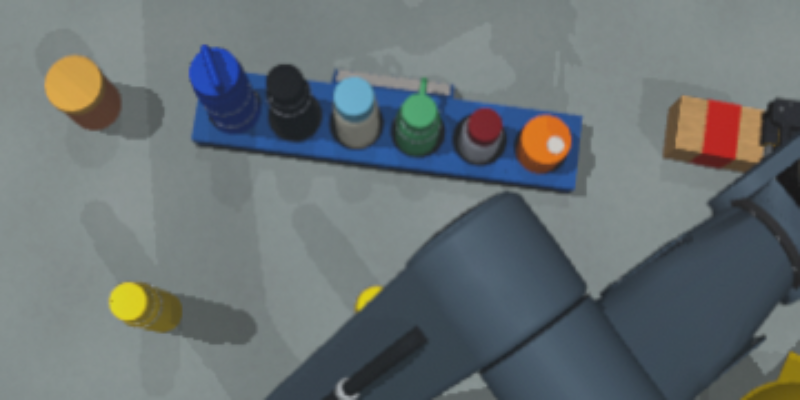

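View pics/s7.png

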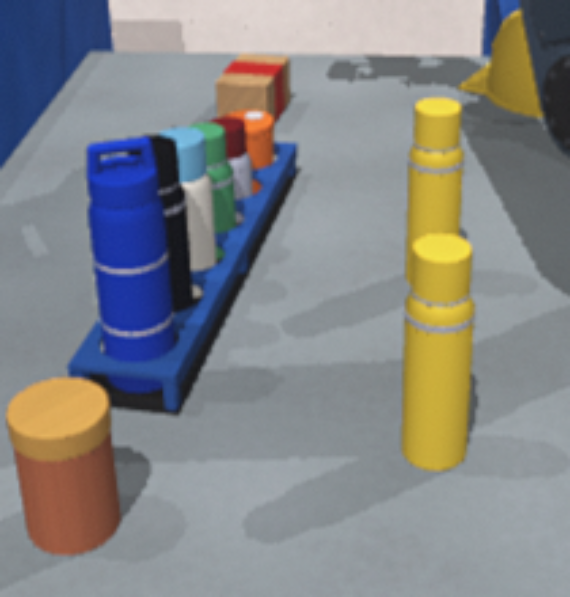

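Both views show the full row stepping down from jug to cup: black, white, green (handle to the sign plate), steel. Everything is upright, and the bystanders have not moved.

```bash
python3 -c "
from rig import hand_in; print(hand_in())"
```

```text
the job is handed in; nothing more can be done
None
```

The job is done and handed in: the row now runs jug, black, white, green, steel, cup, all upright, with the mug's handle pointing to the sign plate and everything else where it was; the arm's clock read about 38 s.

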